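Free a roller massager from the clamp stand and lay it in the packing tray

TASK

The wooden roller massager stands clamped in the stand's upright blue cup. Unscrew the black clamp knob (anticlockwise, more than one twist) until the massager comes free with an easy pull - never wrench it while it is still held - then draw it up out of the cup, lower it into the black packing tray without pressing it hard, and let go only once it rests on the tray, so that it ends up lying flat and wholly inside. Do not disturb the wooden pillow, the wax jar or the brush.

Things in the scene. Friction and masses are not known exactly. Their poses are not given: they have to be found in the camera images.
- stand: Fixed clamp stand; origin: centre of its foot's underside. Steel foot 100 x 210 x 12 mm (x, y, z). Blue upright cup at x 0, y -55 mm: outer diameter 49, bore 35, bore floor 20 and rim 115 mm above the bench. Grey housing 46 mm wide from y -24 to +88 mm, top at 98 mm; black knob on it at y +55 mm. A hidden jaw, 89 mm up, reaches through the cup wall into the massager's neck until unscrewed.
- holder_rim (a point): centre of the cup's mouth, 115 mm above the bench, on the cup axis; axes as the stand's, z up
- knob_grip (a point): On the knob's vertical axis at grip height, 128 mm above the bench. Does not turn with the knob: an unmarked black knurled disc, diameter 46 mm, from 114 to 140 mm above the bench, 110 mm from the cup axis. How far it is screwed down differs each time: anticlockwise from above, against light friction, the jaw is clear after 1.1 to 2.5 rad and a firm stop follows at 2.4 to 3.0 rad in all.
- stick: Roller massager of pale wood, 190 mm long, about 0.11 kg. Origin: centre of its foot; z along it to the top. Beads of diameter 32 mm at z 0-62 and 76-100 mm, dark neck of diameter 14 mm between, plain handle of diameter 24 mm at z 100-187 mm with a red band at 172-179 mm. It stands upright on the cup's bore floor with 1.5 mm play; 95 mm stand above the rim.
- stick_mid (a point): point on the massager's axis, halfway along it (z = 95 mm)
- tray: Fixed shallow black packing tray with a cardboard-coloured floor, 270 x 160 mm (x, y) outside, walls 5 mm thick, rim 36 mm above the bench, inner floor 5 mm above the bench. Origin: centre of its underside; x along its length.
- pillow: bystander: half-round wooden neck pillow 90 x 150 x 95 mm (x, y, z), origin at the centre of its underside
- wax_jar: bystander: jar with a red cap, diameter 60 mm, 70 mm high, origin at the centre of its underside
- brush: bystander: dusting brush lying along its x, about 200 mm long, origin under its centre

How it is judged (in metres and radians):
On the way, in this order (a step that is already met when the one before it is completed fails the run):
1. the massager has been drawn up until its foot is clear above the cup's rim (z of stick in the frame of holder_rim above 0.003 m), for 0.1 s.
2. the massager rests on the tray, low inside it, while the fingers still hold it (contact force between stick and tray above 0.2 N and contact force between the fingers and stick above 0.5 N and height (world z) of stick_mid below 0.085 m), for 0.05 s.
At the end, for the whole second after the job is handed in: The massager lies flat (within 7 degrees of level) and at rest on the tray's floor: its middle less than 30 mm above the bench, within 50 mm of the tray's centre along its length and 70 mm across (x of stick_mid in the frame of tray between -0.05 and 0.05 m and y of stick_mid in the frame of tray between -0.07 and 0.07 m and height (world z) of stick_mid below 0.03 m and angle between stick's own z axis and vertical between 1.45 and 1.69 rad and linear speed of stick below 0.03 m/s); the robot touches nothing.
It fails at once if the massager is wrenched against the stand with more than 70 N (contact force between stick and stand above 70 N).
It fails at once if the massager is pressed on the tray with more than 40 N (contact force between stick and tray above 40 N).
It fails at once if the pillow is moved more than 30 mm (distance of pillow from where it was at the start of the episode above 0.03 m).
It fails at once if the wax jar is moved more than 30 mm (distance of wax_jar from where it was at the start of the episode above 0.03 m).
It fails at once if the brush is moved more than 30 mm (distance of brush from where it was at the start of the episode above 0.03 m).
It also fails if it takes over 67 s, if anything falls off the work surface, if the arm or the gripper's body presses on something with over 40 N, if the wrist force passes 120 N, or if a joint passes its speed limit or range.

ROBOT

A 6-joint arm with a two-finger parallel gripper is mounted at the origin on the work surface. World frame = base frame: x ahead of the robot, y to its left, z up, the work surface at z = 0. Lengths are in m, angles in degrees, forces in N, time in s.
With the tool pointing down it reaches from about 0.4 to 0.825 m from the base axis. Payload 7 kg.
Tool frame: the origin (TCP) lies on the centre line of the jaws, within the pads' length; the fingertips stand 19 mm ahead of it and the grasp point (between the pads) is the TCP; z points along the fingers, y is the line along which they close (so a half turn about z gives the same grasp; the last joint's range is limited). The gripper opens to 88 mm and grips with 3 to 60 N. Pads are 19 mm wide; open, the fingers measure 130 mm over their backs; the gripper's body (78 mm by 193 mm) begins 47 mm behind the grasp point.
Start: joints at [-58.379, 20.546, 0.682, 0, -70.136, -16.507], TCP at [0.176, -0.652, 0.246] pointing down, gripper open.
Joint ranges: [-176.03, 176.03], [-82.01, 121.73], [-58.28, 71.71], [-173.87, 95.51], [-174.79, -0.11], [-173.66, 173.66]. Speed limits (degrees/s): [136.94, 136.94, 172.46, 180, 180, 180].

INTERFACE

Orientations are given as [roll, pitch, yaw] about the fixed x, y, z axes, in that order (R = Rz(yaw) Ry(pitch) Rx(roll)).
In Python, from plant import ctrl gives the robot as it stands.
- The arm moves only by the tool move_arm, never from a script. Its argument "motion" is a list of rows, each a list of 3 entries, a list of its own where there are three numbers: the shift along the tool's x, y, z in mm, then the turn, a rotation vector about the tool's x, y, z in degrees, then the closure, from 0 (fully open) to 1 (shut). A call has 1 to 10 rows; each row is the pose to reach, as a shift and turn from the pose commanded when the call began, along the tool's axes at that moment; what a row does not reach only later rows make up. A row lasts 1/12 s, in which the tool goes at most 41.7 mm and 7.16 degrees, less where a joint would pass 70% of its speed; a pose out of reach is approached as far as the arm can. A call with a gripper value outside its range is refused whole. The fingers move at their own pace and stop on an object; the grip force is fixed at half the most. Time passes only in rows, so rows that repeat a pose let the fingers close. It gives the time, the measured TCP pose, the force, the opening and the grip force at its end, in the units of the state.
- ctrl.get_obs(): the state, without advancing time (a new reading comes with each control period).
- ctrl.snapshot(name): name is "scene" or "side" or "wrist"; returns a dict with "color" (384x512x3 uint8, blue, green, red), "camera_matrix" (3x3 intrinsics, pixels), "cam_to_world" (4x4, takes a point from camera to world coordinates). Camera axes: x right, y up, looking along -z (the intrinsics and any distortion apply to the point x, -y, -z); pixel columns grow to the right and rows downward; lengths in m; the calibration is good to about 2 mm. A picture is of the moment at which its call begins. There is no depth.
- ctrl.close_job(): hands the job in; it is judged then, once.
The state is a dict: "clock": time; "joint_pos": joint angles; "qvel": joint speeds; "tau": joint torques, N m; "tool_pos": TCP position; "orientation": TCP orientation; "force": force on the tool from outside, world axes, zero at the start; "moment": the same for the moment, N m; "opening": finger opening in m; "gripper_force": force on a finger pad.
Only numpy, scipy, OpenCV 4.12 (cv2) and the standard library are available. Lean on these libraries where they do the work, as an engineer would, in place of code of your own. Each camera call takes 0.05 s, during which the arm holds its last target. There are 200 camera calls.

## Working session

There is one attempt and no reset: what is moved stays moved. The work goes in short steps, Python scripts to look and compute and a tool call to move; the robot and the scene stay as the last step left them, time stands still between calls to the robot, and variables do not carry over. Pictures are saved under pics/ and viewed, at most 10 in all, crops included, and the job is handed in when it is done.

Besides the shell and the picture viewer there is one more tool, called after "Request:" by a JSON object that holds its "method" and its "body". move_arm: Moves the arm, as the interface text tells. Its arguments: {"type":"object","properties":{"motion":{"type":"array"}},"required":["motion"]}

```bash
mkdir -p pics; ls; python3 - <<'E'
from plant import ctrl
import cv2,numpy as np
for n in("scene","side"):
    s=ctrl.snapshot(n);cv2.imwrite(f"pics/{n}0.png",s["color"]);print(n,np.round(s["camera_matrix"],1).tolist(),np.round(s["cam_to_world"],3).tolist(),[k for k in s])
o=ctrl.get_obs();print(o)
E
```

```text
pics
scene [[474.2, 0.0, 258.3], [0.0, 474.2, 190.0], [0.0, 0.0, 1.0]] [[-0.551, -0.482, 0.681, 1.399], [0.834, -0.327, 0.444, 0.467], [0.009, 0.813, 0.583, 0.727], [0.0, 0.0, 0.0, 1.0]] ['color', 'camera_matrix', 'cam_to_world']
side [[376.7, 0.0, 250.2], [0.0, 376.7, 190.5], [0.0, 0.0, 1.0]] [[-0.948, 0.183, -0.259, 0.478], [-0.317, -0.504, 0.804, 0.568], [0.016, 0.844, 0.536, 0.499], [0.0, 0.0, 0.0, 1.0]] ['color', 'camera_matrix', 'cam_to_world']
{'clock': 0.1, 'joint_pos': array([-5.83786847e+01,  2.05866672e+01,  6.40212179e-01, -1.66749271e-02,
       -7.01374661e+01, -1.65060999e+01]), 'qvel': array([ 0.04422454, -0.07683732,  0.13996282,  0.08891501,  0.06856234,
        0.03411909]), 'tau': array([-2.33376806e-03, -5.84163594e+01,  2.93748862e+01,  7.01525465e+00,
        1.01779494e-02, -6.72638180e-05]), 'tool_pos': array([ 0.17586915, -0.6512648 ,  0.24473624]), 'orientation': array([ 1.79915083e+02, -8.81499009e-03, -1.64890455e+02]), 'force': array([ 0.12910076, -0.44638522,  0.97939302]), 'moment': array([-0.04695795, -0.00923701,  0.00134339]), 'gripper_force': 0.0, 'opening': 0.08737509502984155}
```

View pics/scene0.png

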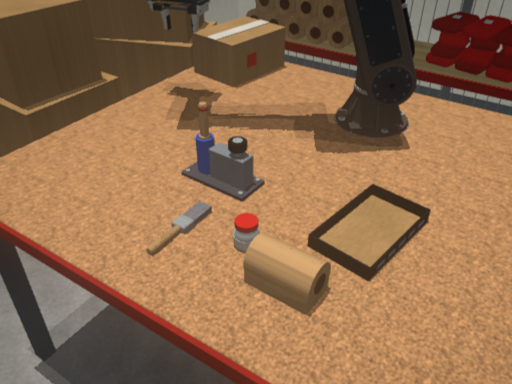

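View pics/side0.png

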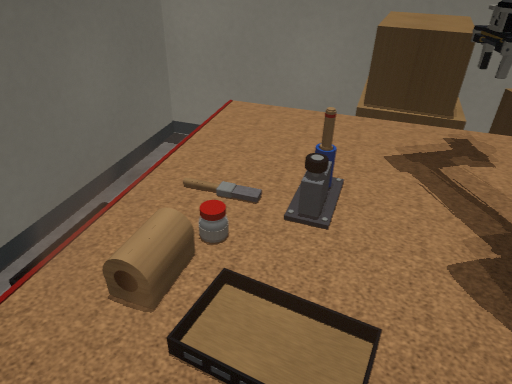

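The scene view shows the cup and stick at about (205,140), the knob at (238,145), the tray with corners near (375,188), (430,213), (366,272) and (310,235), the jar at (246,230), and the pillow at (288,270). The side view shows the stick at (330,130), the knob at (316,163), and the tray with corners near (222,275) and (379,328). I'll zoom in for accurate picks.

```bash
python3 - <<'E'
import cv2,numpy as np
a=cv2.imread("pics/scene0.png")[95:200,175:275];b=cv2.imread("pics/side0.png")[100:230,280:350]
A=cv2.resize(a,None,fx=4.5,fy=4.5,interpolation=cv2.INTER_CUBIC);B=cv2.resize(b,None,fx=4.5,fy=4.5,interpolation=cv2.INTER_CUBIC)
h=max(A.shape[0],B.shape[0]);f=lambda I:cv2.copyMakeBorder(I,0,h-I.shape[0],0,0,0)
cv2.imwrite("pics/crop1.png",np.hstack([f(A),f(B)]))
E
```

```text
(no output)
```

View pics/crop1.png

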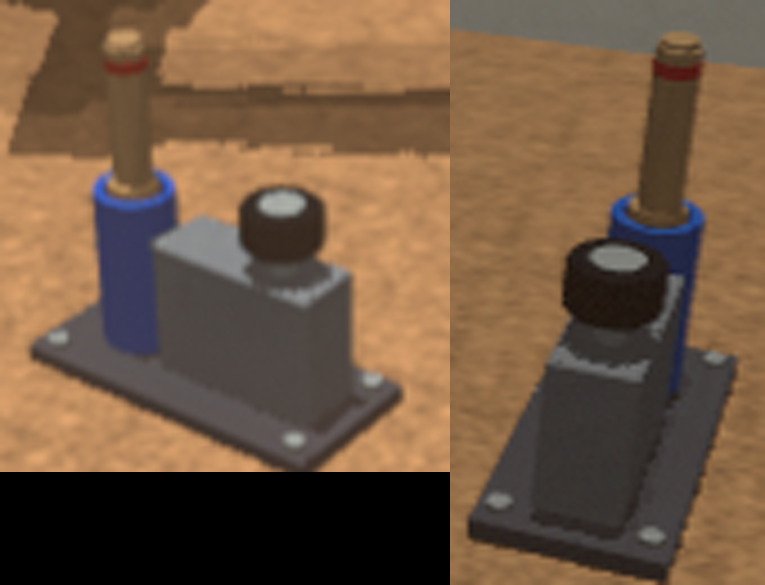

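The crop shows, in crop pixels, knob caps at (283,203) and (619,258), stick tops at (125,38) and (680,42), rim centres at (134,186) and (656,213), and the foot's corners.

```bash
cat > h.py <<'E'
import numpy as np
from scipy.optimize import least_squares
CAL={}
def load():
    from plant import ctrl
    for n in("scene","side"):
        s=ctrl.snapshot(n);CAL[n]=(s["camera_matrix"],s["cam_to_world"])
def proj(n,P):
    K,T=CAL[n];p=(np.asarray(P)-T[:3,3])@T[:3,:3];p=p*[1,-1,-1];q=p@K.T;return q[:,:2]/q[:,2:]
def plane(n,uv,z):
    K,T=CAL[n];d=np.linalg.solve(K,[uv[0],uv[1],1])*[1,-1,-1];d=T[:3,:3]@d;return T[:3,3]+d*(z-T[2,3])/d[2]
def place(q,P):
    c,s=np.cos(q[2]),np.sin(q[2]);P=np.asarray(P,float);return P@np.array([[c,s,0],[-s,c,0],[0,0,1]])+[q[0],q[1],0]
def fit(obs,q0):  # obs: (cam,uv,P)
    f=lambda q:np.concatenate([(proj(n,place(q,[P]))[0]-uv) for n,uv,P in obs])
    r=least_squares(f,q0,loss="soft_l1");return r.x,f(r.x).reshape(-1,2)
E
python3 - <<'E'
from h import *;import cv2
load()
A=lambda u,v:np.array([u/4.5+175,v/4.5+95])-.4
B=lambda u,v:np.array([(u-450)/4.5+280,v/4.5+100])-.4
kn=[0,.055,.14];st=[0,-.055,.21];ri=[0,-.055,.115]
for n,uv,z in[("scene",A(283,203),.14),("side",B(619,258),.14),("scene",A(125,38),.21),("side",B(680,42),.21),("scene",A(134,186),.115),("side",B(656,213),.115)]:print(n,z,plane(n,uv,z).round(4))
c=lambda x,y:[x*.05,y*.105,.012]
k=plane("scene",A(283,203),.14);s=plane("scene",A(134,186),.115);d=k-s
o=[("scene",A(283,203),kn),("side",B(619,258),kn),("scene",A(125,38),st),("side",B(680,42),st),("scene",A(134,186),ri),("side",B(656,213),ri),
("scene",A(33,348),c(1,-1)),("scene",A(303,460),c(1,1)),("scene",A(400,392),c(-1,1)),
("side",B(470,522),c(1,1)),("side",B(668,567),c(-1,1)),("side",B(736,359),c(-1,-1))]
q,r=fit(o,[*(k[:2]+s[:2])/2,np.arctan2(d[1],d[0])-np.pi/2]);print(q[:2],np.degrees(q[2]),r.round(1).tolist())
print("knob",place(q,[kn]),"cup",place(q,[ri]))
a=cv2.imread("pics/scene0.png")[175:285,300:440];b=cv2.imread("pics/side0.png")[260:384,160:390]
A=cv2.resize(a,None,fx=3,fy=3,interpolation=cv2.INTER_CUBIC);B=cv2.resize(b,(368*1,198),interpolation=cv2.INTER_CUBIC) if 0 else cv2.resize(b,None,fx=1.6,fy=1.6,interpolation=cv2.INTER_CUBIC)
h=max(A.shape[0],B.shape[0]);f=lambda I:cv2.copyMakeBorder(I,0,h-I.shape[0],0,0,0)
cv2.imwrite("pics/crop2.png",np.hstack([f(A),f(B)]));print(A.shape,B.shape)
E
```

```text
scene 0.14 [ 0.563  -0.1411  0.14  ]
side 0.14 [ 0.562 -0.143  0.14 ]
scene 0.21 [ 0.5616 -0.2487  0.21  ]
side 0.21 [ 0.5576 -0.2443  0.21  ]
scene 0.115 [ 0.5602 -0.2504  0.115 ]
side 0.115 [ 0.5585 -0.2502  0.115 ]
[ 0.56069931 -0.19553923] -1.8948773612712637 [[0.3, -0.0], [-0.5, 0.5], [0.1, -0.6], [-0.2, -1.0], [0.3, -0.2], [-0.1, -0.1], [-1.0, -1.2], [0.4, 0.8], [1.3, -2.1], [-1.0, -0.4], [0.4, -0.2], [0.3, -0.7]]
knob [[ 0.56251793 -0.1405693   0.14      ]] cup [[ 0.55888069 -0.25050915  0.115     ]]
(330, 420, 3) (198, 368, 3)
```

View pics/crop2.png

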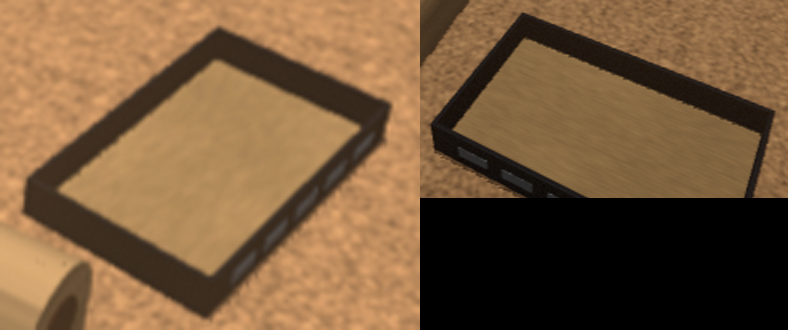

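The tray crop shows rim corners, in crop pixels, at (219,28), (389,104) and (27,182) in the scene view and (523,14), (773,112) and (433,125) in the side view.

```bash
cat >> h.py <<'E'
from scipy.spatial.transform import Rotation as R
def goal(pos,rpy,base=None):
    """shift (mm) and rotvec (deg) in tool axes from the current (or given) pose"""
    from plant import ctrl
    o=ctrl.get_obs();p,e=(o["tool_pos"],o["orientation"]) if base is None else base
    R0=R.from_euler("xyz",e,degrees=True);R1=R.from_euler("xyz",rpy,degrees=True)
    print("shift",R0.inv().apply(np.array(pos)-p)*1e3 .__round__(),"turn",(R0.inv()*R1).as_rotvec(degrees=True).round(1))
E
python3 - <<'E'
from h import *
load()
A=lambda u,v:np.array([u/3+300,v/3+175])-.3
B=lambda u,v:np.array([(u-420)/1.6+160,v/1.6+260])-.2
c=lambda x,y,z=.036:[x*.135,y*.08,z]
o=[("scene",A(219,28),c(-1,-1)),("scene",A(389,104),c(-1,1)),("scene",A(27,182),c(1,-1)),("scene",A(206,317),c(1,1,0)),("side",B(523,14),c(1,-1)),("side",B(773,112),c(-1,-1)),("side",B(433,125),c(1,1))]
q,r=fit(o,[.6,.2,0]);print("tray",q[:2],np.degrees(q[2]),r.round(1).tolist())
print("jar",plane("scene",(246,222),.07),"pillow",plane("scene",(288,262),.09),"brush",plane("scene",(182,226),.01))
goal([.5625,-.1406,.27],[180,0,-143])
E
```

```text
tray [0.54582811 0.22427103] -8.860300891617456 [[-0.1, -1.3], [1.7, -0.5], [-0.2, -2.0], [0.1, 0.5], [-0.7, -1.2], [2.1, -0.4], [-2.5, 0.0]]
jar [0.74599894 0.01073944 0.07      ] pillow [0.81934946 0.15880243 0.09      ] brush [ 0.78233919 -0.14667919  0.01      ]
shift [-506.38721808  392.46697276  -24.59544611] turn [  0.    0.  -21.9]
```

Request:
{"method": "move_arm", "body": {"motion": [[[-50,40,-25],[0,0,-5],0],[[-506,392,-25],[0,0,-22],0],[[-506,392,-25],[0,0,-22],0],[[-506,392,-25],[0,0,-22],0],[[-506,392,-25],[0,0,-22],0],[[-506,392,-25],[0,0,-22],0],[[-506,392,-25],[0,0,-22],0],[[-506,392,-25],[0,0,-22],0],[[-506,392,-25],[0,0,-22],0],[[-506,392,-25],[0,0,-22],0]]}}

```text
clock: 1.13
tool_pos: [0.4263, -0.3197, 0.2673]
orientation: [-180.0, 0.0, -142.9]
force: [0.7, -0.7, -1.0]
opening: 0.0876
gripper_force: 0.0
```

```bash
python3 - <<'E'
from h import *
goal([.5625,-.1406,.27],[180,0,-143])
from plant import ctrl
print(ctrl.get_obs()["joint_pos"].tolist())
E
```

```text
shift [-216.70162375   60.65249891   -2.65746404] turn [-0.   0.   0.1]
[-15.773964274665106, 6.27517084260037, -15.300330755963218, 0.0005862601479793872, -68.37835187695829, -37.109935391872774]
```

Request:
{"method": "move_arm", "body": {"motion": [[[-217,61,-2],[0,0,0],0],[[-217,61,-2],[0,0,0],0],[[-217,61,-2],[0,0,0],0],[[-217,61,-2],[0,0,0],0],[[-217,61,-2],[0,0,0],0],[[-217,61,-2],[0,0,0],0],[[-217,61,-2],[0,0,0],0],[[-217,61,-2],[0,0,0],0]]}}

```text
clock: 1.8
tool_pos: [0.562, -0.1411, 0.2684]
orientation: [180.0, -0.0, -142.8]
force: [-0.6, -0.4, -0.3]
opening: 0.0877
gripper_force: 0.0
```

```bash
python3 - <<'E'
from h import *
goal([.5625,-.1406,.128],[180,0,-143])
from plant import ctrl
import cv2
print(ctrl.get_obs()["joint_pos"].tolist())
s=ctrl.snapshot("wrist");cv2.imwrite("pics/w1.png",s["color"])
CAL["w"]=(s["camera_matrix"],s["cam_to_world"])
print(proj("w",[[.5625,-.1406,.14],[.5589,-.2505,.21]]))
E
```

```text
shift [-7.52058291e-01  1.57259119e-02  1.40426825e+02] turn [ 0.  -0.   0.2]
[5.2382192797364775, 10.81134553917704, -9.674052993925576, -0.002562239636643432, -69.56509960023021, -58.008187506026374]
[[258.61555043 186.13021261]
 [119.30162147 107.27728726]]
```

View pics/w1.png

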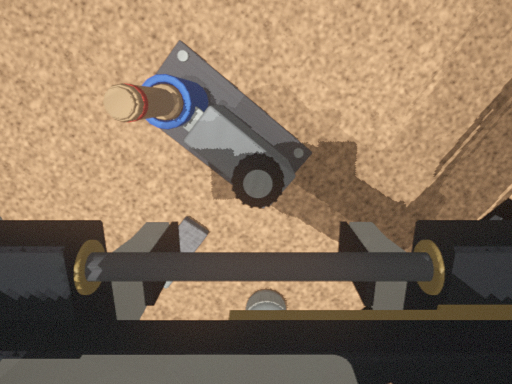

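The wrist view shows the knob top at about (258,180) and the stick top at about (125,103), close to the predictions of (259,186) and (119,107). I'll convert the difference to mm.

```bash
python3 - <<'E'
from h import *
from plant import ctrl
s=ctrl.snapshot("wrist");CAL["w"]=(s["camera_matrix"],s["cam_to_world"]);print(s["cam_to_world"].round(3).tolist(),s["camera_matrix"][0,0])
print(plane("w",(258.5,180.5),.14),plane("w",(125,103),.21),plane("w",(174,102),.115))
E
```

```text
[[-0.605, -0.767, -0.215, 0.503], [0.796, -0.582, -0.165, -0.186], [0.001, -0.271, 0.963, 0.407], [0.0, 0.0, 0.0, 1.0]] 311.9378678884259
[ 0.55796741 -0.14460404  0.14      ] [ 0.55398874 -0.24989131  0.21      ] [ 0.55092258 -0.245744    0.115     ]
```

Request:
{"method": "move_arm", "body": {"motion": [[[0,2,140],[0,0,0],0],[[0,2,140],[0,0,0],0],[[0,2,140],[0,0,0],0],[[0,2,140],[0,0,0],0],[[0,2,140],[0,0,0],0],[[0,2,140],[0,0,0],1],[[0,2,140],[0,0,0],1],[[0,2,140],[0,0,0],1],[[0,2,140],[0,0,0],1],[[0,2,140],[0,0,0],1]]}}

```text
clock: 2.73
tool_pos: [0.5612, -0.1405, 0.1303]
orientation: [-179.9, 0.1, -142.9]
force: [0.4, -0.4, -0.6]
opening: 0.0599
gripper_force: 0.0
```

Request:
{"method": "move_arm", "body": {"motion": [[[0,0,0],[0,0,0],1],[[0,0,0],[0,0,0],1],[[0,0,0],[0,0,0],1],[[0,0,0],[0,0,0],1],[[0,0,0],[0,0,0],1]]}}

```text
clock: 3.15
tool_pos: [0.5622, -0.142, 0.1299]
orientation: [-179.8, 0.1, -142.9]
force: [6.3, -11.3, -1.2]
opening: 0.0455
gripper_force: 30.0
```

Request:
{"method": "move_arm", "body": {"motion": [[[0,-2,0],[0,0,0],1],[[0,-2,0],[0,0,-5],1],[[0,-2,0],[0,0,-10],1],[[0,-2,0],[0,0,-15],1],[[0,-2,0],[0,0,-20],1],[[0,-2,0],[0,0,-25],1],[[0,-2,0],[0,0,-25],1]]}}

```text
clock: 3.73
tool_pos: [0.562, -0.142, 0.1298]
orientation: [-180.0, 0.0, -117.5]
force: [-0.6, -0.2, 5.6]
opening: 0.0452
gripper_force: 30.0
```

```bash
python3 -c "
from plant import ctrl
o=ctrl.get_obs();print(o['force'],o['moment'],o['joint_pos'])"
```

```text
[-0.64157419 -0.19908918  5.64080086] [0.2704221  0.75049765 0.10533751] [ 5.15172688e+00  1.74345241e+01 -2.03413699e+01  2.25131342e-02
 -5.21798817e+01 -3.27125490e+01]
```

Request:
{"method": "move_arm", "body": {"motion": [[[0,0,0],[0,0,-7],1],[[0,0,0],[0,0,-14],1],[[0,0,0],[0,0,-21],1],[[0,0,0],[0,0,-28],1],[[0,0,0],[0,0,-35],1],[[0,0,0],[0,0,-42],1],[[0,0,0],[0,0,-49],1],[[0,0,0],[0,0,-56],1],[[0,0,0],[0,0,-63],1],[[0,0,0],[0,0,-70],1]]}}

```text
clock: 4.57
tool_pos: [0.5613, -0.1422, 0.1298]
orientation: [180.0, -0.0, -47.5]
force: [-3.6, 0.9, 8.3]
opening: 0.0454
gripper_force: 30.0
```

Request:
{"method": "move_arm", "body": {"motion": [[[0,0,0],[0,0,-5],1],[[0,0,0],[0,0,-8],1],[[0,0,0],[0,0,-8],1],[[0,0,0],[0,0,-8],0],[[0,0,0],[0,0,-8],0],[[0,0,0],[0,0,-8],0],[[0,0,0],[0,0,-8],0]]}}

```text
clock: 5.15
tool_pos: [0.5618, -0.1418, 0.1287]
orientation: [-180.0, 0.0, -39.9]
force: [-0.3, -0.1, -0.0]
opening: 0.0669
gripper_force: 0.0
```

Request:
{"method": "move_arm", "body": {"motion": [[[0,0,0],[0,0,7],0],[[0,0,0],[0,0,102],0],[[0,0,0],[0,0,102],0],[[0,0,0],[0,0,102],0],[[0,0,0],[0,0,102],0],[[0,0,0],[0,0,102],0],[[0,0,0],[0,0,102],0],[[0,0,0],[0,0,102],0],[[0,0,0],[0,0,102],0],[[0,0,0],[0,0,102],0]]}}

```text
clock: 5.98
tool_pos: [0.5617, -0.1419, 0.1287]
orientation: [180.0, -0.0, -111.7]
force: [-0.6, -0.5, 0.2]
opening: 0.0876
gripper_force: 0.0
```

Request:
{"method": "move_arm", "body": {"motion": [[[0,0,0],[0,0,7],0],[[0,0,0],[0,0,14],0],[[0,0,0],[0,0,21],0],[[0,0,0],[0,0,28],0],[[0,0,0],[0,0,31],0],[[0,0,0],[0,0,31],1],[[0,0,0],[0,0,31],1],[[0,0,0],[0,0,31],1],[[0,0,0],[0,0,31],1],[[0,0,0],[0,0,31],1]]}}

```text
clock: 6.82
tool_pos: [0.5617, -0.142, 0.1289]
orientation: [180.0, 0.0, -142.3]
force: [-0.5, 0.2, -0.4]
opening: 0.0598
gripper_force: 0.0
```

Request:
{"method": "move_arm", "body": {"motion": [[[0,0,0],[0,0,0],1],[[0,0,0],[0,0,0],1],[[0,0,0],[0,0,0],1],[[0,0,0],[0,0,0],1],[[0,0,0],[0,0,0],1],[[0,0,0],[0,0,0],1]]}}

```text
clock: 7.32
tool_pos: [0.562, -0.1423, 0.129]
orientation: [-180.0, 0.0, -142.3]
force: [2.0, -4.2, -1.6]
opening: 0.0452
gripper_force: 30.0
```

```bash
python3 -c "
from plant import ctrl
o=ctrl.get_obs();print(o['force'],o['moment'],o['joint_pos'])"
```

```text
[ 1.97808381 -4.15521515 -1.64153045] [-1.6275769  -0.86500528 -0.01413756] [ 5.12427612e+00  1.75005950e+01 -2.03769982e+01  3.37825141e-02
 -5.20953410e+01 -5.74842412e+01]
```

Request:
{"method": "move_arm", "body": {"motion": [[[0,0,0],[0,0,-6],1],[[0,0,0],[0,0,-12],1],[[0,0,0],[0,0,-18],1],[[0,0,0],[0,0,-24],1],[[0,0,0],[0,0,-30],1],[[0,0,0],[0,0,-30],1]]}}

```text
clock: 7.82
tool_pos: [0.5619, -0.1423, 0.129]
orientation: [-180.0, -0.0, -112.1]
force: [2.4, -4.7, -1.0]
opening: 0.0453
gripper_force: 30.0
```

```bash
python3 -c "
from plant import ctrl
o=ctrl.get_obs();print(o['force'],o['moment'],o['orientation'])"
```

```text
[ 2.43878641 -4.69542367 -1.00607115] [-1.48097704 -0.58970656  0.09928726] [-1.79977822e+02 -1.10287057e-02 -1.12066895e+02]
```

Request:
{"method": "move_arm", "body": {"motion": [[[0,0,0],[0,0,-4],1],[[0,0,0],[0,0,-8],1],[[0,0,0],[0,0,-12],1],[[0,0,0],[0,0,-12],1]]}}

```text
clock: 8.15
tool_pos: [0.5618, -0.1422, 0.129]
orientation: [-180.0, -0.0, -100.4]
force: [2.3, -4.5, -1.8]
opening: 0.0456
gripper_force: 30.0
```

```bash
python3 -c "
from plant import ctrl
o=ctrl.get_obs();print(o['force'],o['moment'],o['orientation'])"
```

```text
[ 2.32733086 -4.52432628 -1.76835202] [-1.59213437 -0.42329573  0.12222502] [-1.79988771e+02 -1.77351776e-02 -1.00350434e+02]
```

Request:
{"method": "move_arm", "body": {"motion": [[[0,0,0],[0,0,-4],1],[[0,0,0],[0,0,-8],1],[[0,0,0],[0,0,-12],1],[[0,0,0],[0,0,-12],1]]}}

```text
clock: 8.48
tool_pos: [0.5617, -0.1417, 0.1288]
orientation: [-180.0, 0.0, -88.5]
force: [1.4, -1.3, -0.0]
opening: 0.0453
gripper_force: 30.0
```

```bash
python3 -c "
from plant import ctrl
o=ctrl.get_obs();print(o['force'],o['moment'],o['orientation'])"
```

```text
[ 1.44064925 -1.32090742 -0.03763137] [-0.35024141 -0.43174933 -0.74877662] [-1.79986458e+02  4.09859970e-02 -8.85053863e+01]
```

Request:
{"method": "move_arm", "body": {"motion": [[[0,0,0],[0,0,-4],1],[[0,0,0],[0,0,-8],1],[[0,0,0],[0,0,-8],1]]}}

```text
clock: 8.73
tool_pos: [0.5616, -0.1416, 0.1287]
orientation: [-180.0, 0.0, -80.5]
force: [1.4, -0.2, -0.0]
opening: 0.0453
gripper_force: 30.0
```

```bash
python3 -c "
from plant import ctrl
o=ctrl.get_obs();print(o['force'],o['moment'],o['orientation'],o['joint_pos'])"
```

```text
[ 1.35290549 -0.19808669 -0.02762832] [ 0.09045116 -0.30779518 -0.69289097] [-1.79999977e+02  4.44423602e-02 -8.05248817e+01] [  5.15774696  17.49257282 -20.39253783  -0.05614997 -52.11822494
   4.35185067]
```

Knob turned to its stop (the moment jumped to about 0.7 N·m and the grip slipped), so the jaw is clear. I'll release and back up.

Request:
{"method": "move_arm", "body": {"motion": [[[0,0,0],[0,0,0],0],[[0,0,0],[0,0,0],0],[[0,0,0],[0,0,0],0],[[0,0,0],[0,0,0],0],[[0,0,-40],[0,0,0],0],[[0,0,-80],[0,0,0],0],[[0,0,-120],[0,0,0],0],[[0,0,-160],[0,0,0],0],[[0,0,-190],[0,0,0],0],[[0,0,-190],[0,0,0],0]]}}

```text
clock: 9.57
tool_pos: [0.5641, -0.1427, 0.3267]
orientation: [-179.4, -0.2, -80.4]
force: [0.3, -0.8, 1.4]
opening: 0.0876
gripper_force: 0.0
```

```bash
python3 - <<'E'
from h import *
goal([.509,-.361,.32],[180,0,-114])
E
```

```text
shift [206.00473269  90.94680453   6.47453667] turn [-0.7 -0.  33.6]
```

Request:
{"method": "move_arm", "body": {"motion": [[[206,91,0],[0,0,34],0],[[206,91,0],[0,0,34],0],[[206,91,0],[0,0,34],0],[[206,91,0],[0,0,34],0],[[206,91,0],[0,0,34],0],[[206,91,0],[0,0,34],0],[[206,91,0],[0,0,34],0],[[206,91,0],[0,0,34],0],[[206,91,0],[0,0,34],0]]}}

```text
clock: 10.32
tool_pos: [0.5065, -0.3601, 0.3186]
orientation: [180.0, 0.0, -114.4]
force: [0.0, 0.4, 0.8]
opening: 0.0871
gripper_force: 0.0
```

Request:
{"method": "move_arm", "body": {"motion": [[[0,0,0],[0,-50,0],0],[[0,0,0],[0,-50,0],0],[[0,0,0],[0,-50,0],0],[[0,0,0],[0,-50,0],0],[[0,0,0],[0,-50,0],0],[[0,0,0],[0,-50,0],0],[[0,0,0],[0,-50,0],0],[[0,0,0],[0,-50,0],0],[[0,0,0],[0,-50,0],0]]}}

```text
clock: 11.07
tool_pos: [0.5062, -0.361, 0.3167]
orientation: [179.6, 50.0, -114.7]
force: [-0.2, -0.7, 1.4]
opening: 0.0877
gripper_force: 0.0
```

```bash
python3 - <<'E'
from h import *
from plant import ctrl
print(ctrl.get_obs()["joint_pos"].round(1))
T=(R.from_euler("xyz",[180,0,-114],degrees=True)*R.from_rotvec([0,-90,0],degrees=True));e=T.as_euler("xyz",degrees=True);print(e)
goal([.509,-.361,.32],e)
E
```

```text
[ -46.8   26.6   20.3  -46.5 -102.8   19.4]
[-66.  90.   0.]
shift [-3.2957755  -2.5049193  -1.29428101] turn [ -0.3 -40.   -0.4]<sys>:0: UserWarning: Gimbal lock detected. Setting third angle to zero since it is not possible to uniquely determine all angles.
```

Request:
{"method": "move_arm", "body": {"motion": [[[0,0,0],[0,-40,0],0],[[0,0,0],[0,-40,0],0],[[0,0,0],[0,-40,0],0],[[0,0,0],[0,-40,0],0],[[0,0,0],[0,-40,0],0],[[0,0,0],[0,-40,0],0],[[0,0,0],[0,-40,0],0],[[0,0,0],[0,-40,0],0]]}}

```text
clock: 11.73
tool_pos: [0.5073, -0.3593, 0.3181]
orientation: [149.7, 89.8, -144.6]
force: [0.3, -0.1, 0.7]
opening: 0.0876
gripper_force: 0.0
```

```bash
python3 - <<'E' 2>/dev/null
from h import *
from plant import ctrl
o=ctrl.get_obs();print(o["joint_pos"].round(1))
Rm=R.from_euler("xyz",o["orientation"],degrees=True).as_matrix();print(Rm.round(3))
goal([.509,-.361,.17],[-66,90,0])
E
```

```text
[ -59.1   41.5   22.1  -76.8 -122.6   23.2]
[[-0.003 -0.912  0.41 ]
 [-0.002  0.41   0.912]
 [-1.     0.002 -0.003]]
shift [148.09943679  -2.53491934  -0.3791175 ] turn [-0.2 -0.2 -0.1]
```

Request:
{"method": "move_arm", "body": {"motion": [[[40,-2,0],[0,0,0],0],[[80,-2,0],[0,0,0],0],[[120,-2,0],[0,0,0],0],[[148,-2,0],[0,0,0],0],[[148,-2,0],[0,0,0],0],[[148,-2,0],[0,0,0],0],[[148,-2,0],[0,0,0],0],[[148,-2,0],[0,0,0],0]]}}

```text
clock: 12.4
tool_pos: [0.5092, -0.3617, 0.1743]
orientation: [-129.7, 89.6, -64.0]
force: [-0.1, 0.3, 0.7]
opening: 0.0872
gripper_force: 0.0
```

```bash
python3 - <<'E' 2>/dev/null
from h import *
from plant import ctrl
import cv2
o=ctrl.get_obs();print(o["joint_pos"].round(1))
ax=np.array([.558,-.2515]);d=np.array([.409,.9125])
t=ax-.007*d
goal([*t,.17],[-66,90,0])
s=ctrl.snapshot("wrist");cv2.imwrite("pics/w2.png",s["color"])
CAL["w"]=(s["camera_matrix"],s["cam_to_world"]);print(proj("w",[[*ax,.21],[*ax,.17],[*ax,.135]]))
E
```

```text
[ -57.7   51.8   20.6  -70.9 -118.    36.4]
shift [  3.82391813   0.79643113 113.50176274] turn [-0.3 -0.3  0.3]
[[259.33202337 226.73564858]
 [259.56739174 183.62040041]
 [259.78923833 142.98209789]]
```

View pics/w2.png

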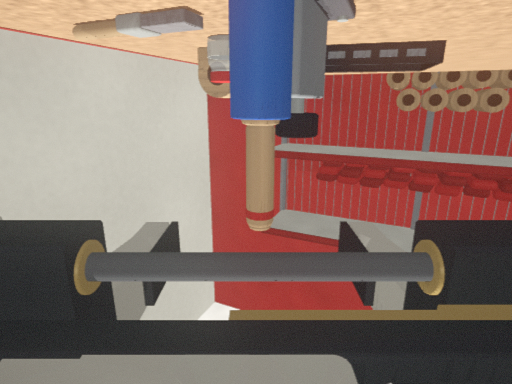

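The wrist view shows the stick axis at column 260, against 259.6 predicted, with its top at row 227. It is well centred between the fingers, so I'll advance.

Request:
{"method": "move_arm", "body": {"motion": [[[3,1,30],[0,0,0],0],[[3,1,60],[0,0,0],0],[[3,1,85],[0,0,0],0],[[3,1,105],[0,0,0],0],[[3,1,113],[0,0,0],0],[[3,1,113],[0,0,0],0],[[3,1,113],[0,0,0],0]]}}

```text
clock: 13.03
tool_pos: [0.554, -0.2581, 0.1687]
orientation: [-133.1, 89.9, -67.4]
force: [-0.6, -0.2, -0.6]
opening: 0.0876
gripper_force: 0.0
```

Request:
{"method": "move_arm", "body": {"motion": [[[0,0,0],[0,0,0],1],[[0,0,0],[0,0,0],1],[[0,0,0],[0,0,0],1],[[0,0,0],[0,0,0],1],[[0,0,0],[0,0,0],1],[[0,0,0],[0,0,0],1],[[0,0,0],[0,0,0],1],[[0,0,0],[0,0,0],1],[[0,0,0],[0,0,0],1],[[0,0,0],[0,0,0],1]]}}

```text
clock: 13.87
tool_pos: [0.5541, -0.2577, 0.1678]
orientation: [79.0, 90.0, 144.7]
force: [0.4, 0.2, -0.6]
opening: 0.0267
gripper_force: 0.0
```

Request:
{"method": "move_arm", "body": {"motion": [[[0,0,0],[0,0,0],1],[[0,0,0],[0,0,0],1],[[0,0,0],[0,0,0],1],[[0,0,0],[0,0,0],1],[[0,0,0],[0,0,0],1]]}}

```text
clock: 14.28
tool_pos: [0.5541, -0.2578, 0.1679]
orientation: [-80.1, 90.0, -14.5]
force: [0.1, 0.1, -0.4]
opening: 0.0232
gripper_force: 30.0
```

```bash
python3 - <<'E' 2>/dev/null
from h import *
from plant import ctrl
o=ctrl.get_obs();print(o["joint_pos"].round(1),R.from_euler("xyz",o["orientation"],degrees=True).inv().apply(o["force"]))
E
```

```text
[ -50.8   48.8   11.5  -73.2 -110.7   40.4] [ 0.41443147 -0.0308391   0.11148722]
```

Request:
{"method": "move_arm", "body": {"motion": [[[-2,0,0],[0,0,0],1],[[-5,0,0],[0,0,0],1],[[-8,0,0],[0,0,0],1]]}}

```text
clock: 14.53
tool_pos: [0.554, -0.2578, 0.176]
orientation: [91.6, 90.0, 157.3]
force: [-0.8, -0.3, -0.6]
opening: 0.0235
gripper_force: 30.0
```

Request:
{"method": "move_arm", "body": {"motion": [[[-10,0,0],[0,0,0],1],[[-20,0,0],[0,0,0],1],[[-32,0,0],[0,0,0],1],[[-44,0,0],[0,0,0],1],[[-56,0,0],[0,0,0],1],[[-68,0,0],[0,0,0],1],[[-80,0,0],[0,0,0],1],[[-92,0,0],[0,0,0],1],[[-104,0,0],[0,0,0],1],[[-112,0,0],[0,0,0],1]]}}

```text
clock: 15.37
tool_pos: [0.5541, -0.2579, 0.2897]
orientation: [-114.3, 89.9, -48.6]
force: [0.3, -0.8, -1.7]
opening: 0.0235
gripper_force: 30.0
```

Request:
{"method": "move_arm", "body": {"motion": [[[-30,0,0],[0,0,0],1],[[-60,0,0],[0,0,0],1],[[-60,0,0],[0,0,0],1],[[-60,0,0],[0,0,0],1]]}}

```text
clock: 15.7
tool_pos: [0.554, -0.2579, 0.3502]
orientation: [-116.0, 89.7, -50.4]
force: [-0.1, 0.9, -0.9]
opening: 0.0233
gripper_force: 30.0
```

```bash
python3 - <<'E' 2>/dev/null
from h import *
from plant import ctrl
o=ctrl.get_obs();print(o["joint_pos"].round(1))
goal([.40,.0,.33],[180,0,-54])
E
```

```text
[ -52.3   35.    14.1  -79.2 -116.    23.6]
shift [ 18.82795748 246.70703645 171.51818372] turn [-47.1  80.6 -46.8]
```

Request:
{"method": "move_arm", "body": {"motion": [[[0,0,0],[0,5,0],1],[[0,0,0],[0,10,0],1],[[0,0,0],[0,15,0],1],[[0,0,0],[0,20,0],1],[[0,0,0],[0,25,0],1],[[0,0,0],[0,30,0],1],[[0,0,0],[0,35,0],1],[[0,0,0],[0,40,0],1],[[0,0,0],[0,45,0],1],[[0,0,0],[0,50,0],1]]}}

```text
clock: 16.53
tool_pos: [0.5539, -0.258, 0.3473]
orientation: [179.9, 39.8, -114.4]
force: [-0.2, 0.6, -1.2]
opening: 0.0231
gripper_force: 30.0
```

Request:
{"method": "move_arm", "body": {"motion": [[[0,0,0],[0,5,0],1],[[0,0,0],[0,10,0],1],[[0,0,0],[0,15,0],1],[[0,0,0],[0,20,0],1],[[0,0,0],[0,25,0],1],[[0,0,0],[0,30,0],1],[[0,0,0],[0,35,0],1],[[0,0,0],[0,40,0],1],[[0,0,0],[0,40,0],1]]}}

```text
clock: 17.28
tool_pos: [0.5543, -0.2556, 0.3461]
orientation: [179.8, -0.3, -114.1]
force: [0.2, 0.4, -1.3]
opening: 0.023
gripper_force: 30.0
```

```bash
python3 - <<'E' 2>/dev/null
from h import *
from plant import ctrl
import cv2
o=ctrl.get_obs();print(o["joint_pos"].round(1))
goal([.4915,.2328,.20],[180,0,-9])
cv2.imwrite("pics/s3.png",ctrl.snapshot("side")["color"])
E
```

```text
[ -6.3  11.9   1.6   0.3 -79.9 -17.9]
shift [-420.87164791  256.4915539   144.59244398] turn [ 4.000e-01 -1.000e-01 -1.051e+02]
```

View pics/s3.png

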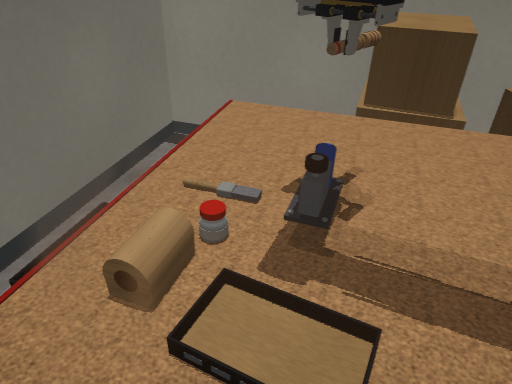

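The side view shows the stick held across the fingers, roughly level, from (332,48) to (380,37). The cup is empty and the other objects haven't moved. I'll move over the tray.

Request:
{"method": "move_arm", "body": {"motion": [[[-28,17,0],[0,0,-7],1],[[-56,34,0],[0,0,-14],1],[[-84,51,0],[0,0,-21],1],[[-112,68,0],[0,0,-28],1],[[-140,85,0],[0,0,-35],1],[[-168,102,0],[0,0,-42],1],[[-196,119,0],[0,0,-49],1],[[-224,136,0],[0,0,-56],1],[[-252,153,0],[0,0,-63],1],[[-280,170,0],[0,0,-70],1]]}}

```text
clock: 18.17
tool_pos: [0.5137, 0.0685, 0.3474]
orientation: [-180.0, 0.1, -44.1]
force: [1.3, 0.8, -0.7]
opening: 0.0231
gripper_force: 30.0
```

```bash
python3 - <<'E' 2>/dev/null
from h import *
goal([.4915,.2328,.18],[180,0,-9])
E
```

```text
shift [-129.82724065 -102.59309083  167.74487189] turn [ -0.1   0.1 -35.1]
```

Request:
{"method": "move_arm", "body": {"motion": [[[-22,-17,25],[0,0,-7],1],[[-44,-34,50],[0,0,-14],1],[[-66,-51,75],[0,0,-21],1],[[-88,-68,100],[0,0,-28],1],[[-110,-85,130],[0,0,-35],1],[[-130,-102,160],[0,0,-35],1],[[-130,-102,168],[0,0,-35],1],[[-130,-102,168],[0,0,-35],1],[[-130,-102,168],[0,0,-35],1]]}}

```text
clock: 18.92
tool_pos: [0.4929, 0.2305, 0.1794]
orientation: [179.9, 0.1, -9.4]
force: [0.1, 0.3, -0.5]
opening: 0.0235
gripper_force: 30.0
```

```bash
python3 - <<'E' 2>/dev/null
from h import *
from plant import ctrl
import cv2
a=ctrl.snapshot("scene")["color"][95:275,290:450];b=ctrl.snapshot("side")["color"][190:370,160:390]
goal([.4915,.2328,.05],[180,0,-9])
cv2.imwrite("pics/c4.png",cv2.resize(np.hstack([a,b]),None,fx=2,fy=2,interpolation=cv2.INTER_CUBIC))
E
```

```text
shift [ -2.58958236  -1.55491289 130.99903806] turn [-0.1 -0.  -0.4]
```

View pics/c4.png

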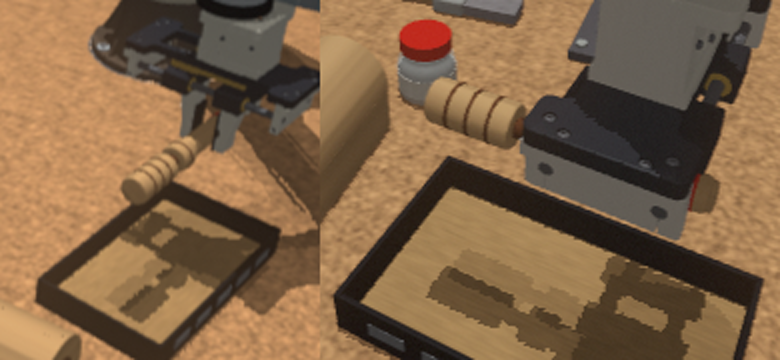

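The stick is level, parallel to the tray's long axis, and above the tray. Lowering now.

Request:
{"method": "move_arm", "body": {"motion": [[[-2,-2,30],[0,0,0],1],[[-2,-2,60],[0,0,0],1],[[-2,-2,90],[0,0,0],1],[[-2,-2,115],[0,0,0],1],[[-2,-2,138],[0,0,0],1],[[-2,-2,138],[0,0,0],1],[[-2,-2,138],[0,0,0],1]]}}

```text
clock: 19.6
tool_pos: [0.4917, 0.2328, 0.0424]
orientation: [180.0, 0.0, -9.4]
force: [0.1, -0.1, -0.2]
opening: 0.0233
gripper_force: 30.0
```

Request:
{"method": "move_arm", "body": {"motion": [[[0,0,3],[0,0,0],1],[[0,0,6],[0,0,0],1],[[0,0,9],[0,0,0],1],[[0,0,9],[0,0,0],1],[[0,0,9],[0,0,0],1]]}}

```text
clock: 20.02
tool_pos: [0.4914, 0.2337, 0.0334]
orientation: [-180.0, -0.0, -9.3]
force: [0.0, 0.2, -0.5]
opening: 0.0231
gripper_force: 30.0
```

Request:
{"method": "move_arm", "body": {"motion": [[[0,0,1],[0,0,0],1],[[0,0,2],[0,0,0],1],[[0,0,3],[0,0,0],1],[[0,0,4],[0,0,0],1],[[0,0,4],[0,0,0],1],[[0,0,4],[0,0,0],1]]}}

```text
clock: 20.52
tool_pos: [0.4912, 0.2335, 0.0287]
orientation: [180.0, 0.0, -9.3]
force: [0.2, -0.7, -1.3]
opening: 0.0232
gripper_force: 30.0
```

Request:
{"method": "move_arm", "body": {"motion": [[[0,0,1],[0,0,0],1],[[0,0,2],[0,0,0],1],[[0,0,2],[0,0,0],1],[[0,0,2],[0,0,0],1]]}}

```text
clock: 20.85
tool_pos: [0.4913, 0.2335, 0.0269]
orientation: [180.0, -0.0, -9.3]
force: [-0.2, 0.6, 1.1]
opening: 0.0227
gripper_force: 30.0
```

Request:
{"method": "move_arm", "body": {"motion": [[[0,0,0.5],[0,0,0],1],[[0,0,1],[0,0,0],1],[[0,0,1],[0,0,0],1],[[0,0,1],[0,0,0],1]]}}

```text
clock: 21.18
tool_pos: [0.4911, 0.2335, 0.026]
orientation: [-180.0, 0.0, -9.3]
force: [-3.4, 1.4, 4.6]
opening: 0.0227
gripper_force: 30.0
```

```bash
python3 -c "
from plant import ctrl
o=ctrl.get_obs();print(o['force'],o['moment'])"
```

```text
[-3.39379575  1.42355838  4.59261053] [0.24297357 1.28397756 0.02320474]
```

Request:
{"method": "move_arm", "body": {"motion": [[[0,0,-1],[0,0,0],1],[[0,0,-1],[0,-1,0],1],[[0,0,-1],[0,-1.5,0],1],[[0,0,-1],[0,-1.5,0],1],[[0,0,-1],[0,-1.5,0],1]]}}

```text
clock: 21.6
tool_pos: [0.4916, 0.2336, 0.027]
orientation: [-180.0, 1.5, -9.4]
force: [-1.2, -0.3, 4.1]
opening: 0.023
gripper_force: 30.0
```

```bash
python3 - <<'E'
from plant import ctrl
import cv2,numpy as np
o=ctrl.get_obs();print(o['force'],o['moment'])
a=ctrl.snapshot("scene")["color"][125:285,290:450];b=ctrl.snapshot("side")["color"][224:384,160:390]
cv2.imwrite("pics/c5.png",cv2.resize(np.hstack([a,b]),None,fx=2,fy=2,interpolation=cv2.INTER_CUBIC))
E
```

```text
[-1.17606966 -0.31131117  4.14868415] [-0.06643269  0.43302821 -0.00874831]
```

View pics/c5.png

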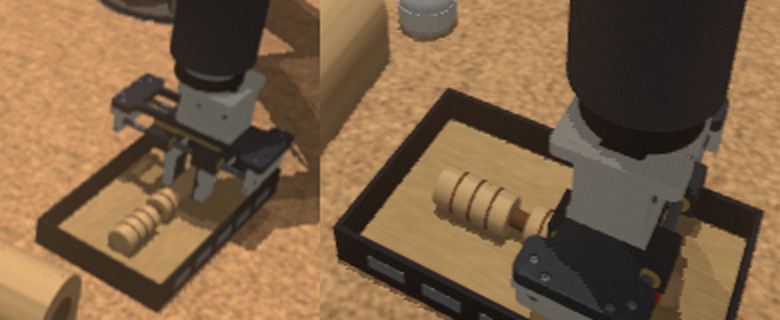

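The stick rests on the tray floor, centred, with about 4 N of contact through its foot end. Release and rise.

Request:
{"method": "move_arm", "body": {"motion": [[[0,0,0],[0,0,0],0.4],[[0,0,0],[0,0,0],0.4],[[0,0,0],[0,0,0],0.4],[[0,0,0],[0,0,0],0.4],[[0,0,0],[0,0,0],0.4],[[0,0,0],[0,0,0],0.4]]}}

```text
clock: 22.2
tool_pos: [0.4912, 0.2335, 0.0268]
orientation: [180.0, 1.5, -9.3]
force: [0.0, -0.0, -0.1]
opening: 0.0521
gripper_force: 0.0
```

Request:
{"method": "move_arm", "body": {"motion": [[[0,0,-10],[0,0,0],0.4],[[0,0,-30],[0,0,0],0.4],[[0,0,-60],[0,0,0],0.4],[[0,0,-100],[0,0,0],0.4],[[0,0,-140],[0,0,0],0.4],[[0,0,-180],[0,0,0],0.4],[[0,0,-200],[0,0,0],0.4],[[0,0,-200],[0,0,0],0.4]]}}

```text
clock: 22.87
tool_pos: [0.4988, 0.2339, 0.2337]
orientation: [-179.6, 1.1, -9.3]
force: [-0.9, 0.9, -0.7]
opening: 0.0525
gripper_force: 0.0
```

```bash
python3 - <<'E'
from plant import ctrl
import cv2,numpy as np
a=ctrl.snapshot("scene")["color"][125:285,290:450];b=ctrl.snapshot("side")["color"][224:384,160:390]
cv2.imwrite("pics/c6.png",cv2.resize(np.hstack([a,b]),None,fx=2,fy=2,interpolation=cv2.INTER_CUBIC))
E
```

```text
(no output)
```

View pics/c6.png

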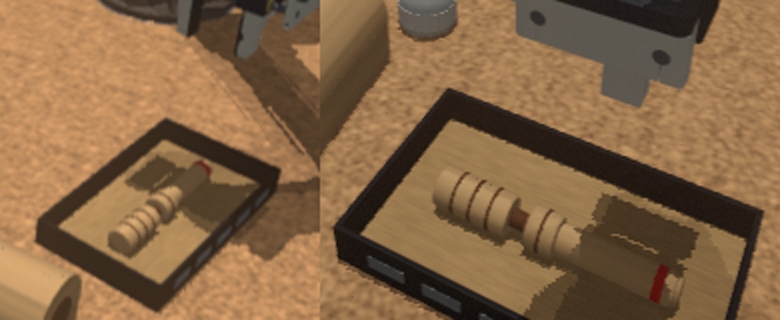

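The massager lies flat and centred in the tray, and the gripper is clear of it. Handing in.

```bash
python3 -c "
from plant import ctrl
print(ctrl.close_job())"
```

```text
the job is handed in; nothing more can be done
None
```

The massager was unscrewed, drawn from the cup and laid flat inside the tray, and the job was handed in at about 23 s; no verdict came back, but the last picture shows it at rest and centred, and I saw no sign the pillow, jar or brush had moved.

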